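Set the seasoning carousel for the yellow batch

ROBOT

A 7-joint arm with a two-finger parallel gripper is mounted at the origin on the work surface. World frame = base frame: x ahead of the robot, y to its left, z up, the work surface at z = 0. Lengths are in m, angles in rad, forces in N, time in s.
With the tool pointing down it reaches from about 0.4 to 0.85 m from the base axis. Payload 6.9 kg.
Tool frame: the origin (TCP) lies at the very end of the fingers, on their centre line; the grasp point (between the pads) lies 19 mm behind it; z points along the fingers, x is the direction in which the jaws open and shut, and the axes are right-handed (so a half turn about z gives the same grasp; the last joint's range is limited). The gripper opens to 85 mm and grips with 20 to 120 N. Pads are 22 mm wide; open, the fingers measure 114 mm over their backs; the gripper's body (76 mm by 85 mm) begins 54 mm behind the grasp point. The pads swing forward as they close: fully open they stand 13 mm farther back than shut.
Start: joints at [1.349, 0.507, -0.238, 1.5, 0.126, 1.149, -0.155], TCP at [0.201, -0.592, 0.231] pointing down, gripper open.
Joint ranges: [-3.08, 3.08], [-0.24, 2.05], [-1.43, 1.35], [0, 2.5], [-1.52, 4.66], [0.17, 1.96], [-2.89, 2.89]. Speed limits (rad/s): [2.39, 2.39, 3.14, 3.14, 3.14, 3.14, 3.14].

INTERFACE

Orientations are given as a rotation vector (axis times angle).
In Python, from cell import robot, imaging gives the robot as it stands. The module is installed in compiled form; this text tells all that it offers.
- The arm moves only by the tool move_arm, never from a script. Its arguments are lists of equal length, an entry for each row: "gripper": the gripper's target within -1 to 1 (shut at 1, half-way at 0, fully open at -1); "linear": the shift along the tool's x, y, z in m, a list of three; "roll": the turn about the tool's z in degrees. In form: {"gripper": [gripper, ...], "linear": [[dx, dy, dz], ...], "roll": [roll, ...]}. A call has exactly 10 rows; each row shifts and turns the commanded pose from where the row before left it, along the tool's axes as they then stand; what a row does not reach is not made up. A row lasts 1/10 s, in which the tool goes at most 50 mm and 8.59 degrees, less where a joint would pass 70% of its speed; a pose out of reach is approached as far as the arm can. A call is refused whole if a number of a shift passes 0.05 or a number of a turn 8.59, either way. A call with a gripper value outside its range is refused whole. The fingers move at their own pace and stop on an object; "grip_force" is the grip in N (left out, the last holds). Time passes only in rows, so rows that do not move let the fingers close, or fill a call up. It gives the time, the measured TCP pose, the force and the opening at its end, in the units of the state.
- robot.state(): the state, without advancing time (a new reading comes with each control period).
- imaging.grab_frame(name): name is "side" or "top"; returns the picture (480x640x3 uint8, red, green, blue); there is no depth.
- imaging.camera_info(name): a dict with "mtx" (3x3 intrinsics, pixels), "rvec" (rotation vector, rad) and "tvec" (3), from world to camera coordinates, as OpenCV has them. Camera axes: x right, y down, z forward; pixel columns grow to the right and rows downward; lengths in m; the calibration is good to about 2 mm. A picture is of the moment at which its call begins. camera_info takes no time and is no camera call.
- robot.sign_off(): hands the job in, once; it reports no verdict.
The state is a dict: "time_s": time; "joint_pos": joint angles; "joint_velocities": joint speeds; "joint_torque": joint torques, N m; "ee_pos": TCP position; "eef_rot": TCP orientation; "force": force on the tool from outside, world axes, zero at the start; "wrist_torque": the same for the moment, N m; "gripper_width": finger opening in m.
Only numpy, scipy, OpenCV 4.12 (cv2) and the standard library are available. Lean on these libraries where they do the work, as an engineer would, in place of code of your own. Each camera call takes 0.05 s, during which the arm holds its last target. There are 200 camera calls.

TASK

Set up the seasoning carousel for the yellow batch: first take the yellow board out of the rack, slide it upright and fully home into the slot on the front of the carousel's base, and let go of it. Then turn the carousel until the jar with the yellow lid is at the front, squarely behind the yellow board, and finish while still gripping the carousel so that it stays still: do not let go at the end. Leave the red and blue boards and the other things on the bench where they are.

Things in the scene. Friction and masses are not known exactly. Their poses are not given: they have to be found in the camera images.
- board_yellow: the yellow plastic colour board, a plain slab standing upright in one of the rack's three places (which one varies): 80 mm wide (its x) by 10 mm thick (its y) by 140 mm tall (its z), about 0.1 kg, the same on both faces. Origin at the centre of its underside, z up.
- board_red: a red board of the same size in another place of the rack, origin alike; leave it where it is
- board_blue: a blue board of the same size in another place of the rack, origin alike; leave it where it is
- rack: grey rack fixed on the bench, 100 mm (x) by 200 mm (y), place and yaw vary. Holds three boards face to face, 80 mm apart along its y, each on a floor 10 mm above the bench in an open-topped pocket 14 mm thick and 82 mm wide with walls up to 40 mm above the bench: lift a board 30 mm to clear it. Origin at the centre of its underside.
- carousel_base: fixed dark steel base of the carousel, at a varying place and yaw: a disc of 100 mm radius and 12 mm thick, with a foot running out to its front, its -x side, which carries the slot. Origin at the centre of its underside, on the axis about which the turntable turns; z up.
- slot_floor (a point): centre of the floor of the slot, an aluminium pocket open at the top, 135 mm in front (-x) of the carousel's axis, 12 mm above the bench. Axes as the base's: 12.5 mm thick along x, 84 mm wide along y (the board stands across the front, faces looking along x), 35 mm deep; flared lips over the long walls, up to 57 mm above the bench, widen the mouth to about 20 mm.
- turntable: turning part: white disc, 106 mm radius, light bearing (0.04 N m), turns freely either way without stops, stays where left. Carries five white jars 72 deg apart, lids yellow, red, green, blue, black, tops 88 mm above bench. Origin on the axis 12 mm above bench, z up; yellow jar on its -x side, so it is at the front when these axes point as the base's. Starts 0.7 rad or more away, either way.
- yellow_jar (a point): centre of the top of the yellow lid (55 mm across), fixed to the turntable 73 mm from its axis
- handle (a point): centre of the black bar handle on top of the turntable, on its axis, 143 mm above the bench: the bar is 70 mm long (turntable's x), 16 mm thick (its y) and 34 mm tall (126 to 160 mm above the bench), on a thin post. Same axes as the turntable.
- bowl: loose metal bowl, 120 mm across, 55 mm high, towards the back of the bench; origin at the centre of its underside; leave it alone
- sample_cup: loose small white cup, 60 mm across, 50 mm high, between rack and carousel towards the back; origin at the centre of its underside; leave it alone
- spatula: loose spatula with a green handle lying on the bench near the robot on its left; leave it alone
There are look-alikes about, which are no part of the job. What is meant by the board_yellow is not turquoise, and is the smaller of those in its own colour.

How it is judged:
By the outcome, as a careful person would: the job done as asked, in the order asked, and still so for the second after the job is handed in, while the arm keeps its last pose, push and grip.
It also fails if it takes over 72 s, if anything falls off the work surface, if the arm or the gripper's body presses on something with over 40 N, if the wrist force passes 120 N, or if a joint passes its speed limit or range.

## Working session

There is one attempt and no reset: what is moved stays moved. The work goes in short steps, Python scripts to look and compute and a tool call to move; the robot and the scene stay as the last step left them, time stands still between calls to the robot, and variables do not carry over. Pictures are saved under pics/ and viewed, about 8 in all and at most 12, crops included, and the job is handed in when it is done.

Besides the shell and the picture viewer there is one more tool, called after "Emit:" in YAML: its name, and indented under it one key for each argument. move_arm: Moves the arm, as the interface text tells. Its arguments: {"type":"object","properties":{"gripper":{"type":"array","items":{"type":"number"}},"linear":{"type":"array","items":{"type":"array","items":{"type":"number"}}},"roll":{"type":"array","items":{"type":"number"}},"grip_force":{"type":"number"}},"required":["gripper","linear","roll"]}

```bash
mkdir -p pics; cat > h.py <<'E'
import numpy as np, cv2
from scipy.spatial.transform import Rotation as R
from cell import robot, imaging
def grab(n,f=None):
    im=imaging.grab_frame(n)
    if f: cv2.imwrite('pics/'+f,im[:,:,::-1])
    return im
def ray(n,uv):
    c=imaging.camera_info(n);K=np.array(c['mtx']);r=cv2.Rodrigues(np.array(c['rvec'],float))[0];t=np.array(c['tvec'],float).ravel()
    o=-r.T@t; d=(r.T@np.linalg.inv(K)@np.c_[np.atleast_2d(uv),np.ones(len(np.atleast_2d(uv)))].T).T
    return o,d
def plane(n,uv,z):
    o,d=ray(n,uv); return o+d*((z-o[2])/d[:,2])[:,None]
def proj(n,P):
    c=imaging.camera_info(n)
    return cv2.projectPoints(np.atleast_2d(P).astype(float),np.array(c['rvec'],float),np.array(c['tvec'],float),np.array(c['mtx'],float),None)[0][:,0]
E
python3 - <<'E'
from h import *
a=grab('top','top1.png');b=grab('side','side1.png')
for n in('top','side'):
    c=imaging.camera_info(n);print(n,c, ray(n,[320,240])[0])
s=robot.state();print(s)
E
```

```text
top {'mtx': array([[436.86574998,   0.        , 316.19769302],
       [  0.        , 436.86574998, 239.28350617],
       [  0.        ,   0.        ,   1.        ]]), 'rvec': array([ 2.19322063, -2.15607181,  0.02583205]), 'tvec': array([0.01507684, 0.54868544, 0.89306087])} [ 0.49544509 -0.00759992  0.92375167]
side {'mtx': array([[464.06472015,   0.        , 328.71968889],
       [  0.        , 464.06472015, 237.48972734],
       [  0.        ,   0.        ,   1.        ]]), 'rvec': array([ 0.95472826, -2.31791021,  1.18527993]), 'tvec': array([0.37896678, 0.29749823, 0.66845571])} [-0.00517541  0.52361152  0.63620613]
{'time_s': 0.1, 'joint_pos': array([ 1.34951142,  0.50826126, -0.237538  ,  1.50103412,  0.12572333,
        1.14895345, -0.15481263]), 'joint_velocities': array([ 0.00038077, -0.00270319, -0.000484  , -0.00276636, -0.00018285,
        0.00062159,  0.00057978]), 'joint_torque': array([-4.85367244e-03, -6.21833467e+01, -2.19449334e+00, -2.50203109e+01,
        1.25932743e-02,  7.87964906e-03, -2.61265313e-05]), 'ee_pos': array([ 0.20039832, -0.59150602,  0.23051178]), 'eef_rot': array([-2.55246931e+00,  1.82994267e+00,  2.17279355e-03]), 'force': array([-0.31871314, -0.11753883, -0.20900591]), 'wrist_torque': array([ 0.0033817 , -0.04002585, -0.02437812]), 'gripper_width': 0.0857222356577437}
```

View pics/top1.png

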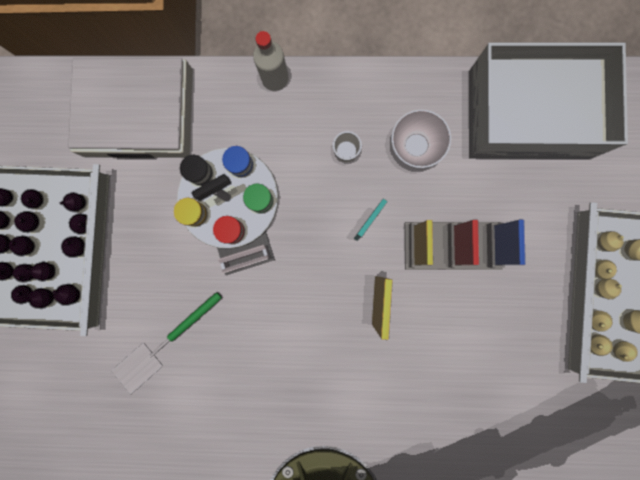

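View pics/side1.png

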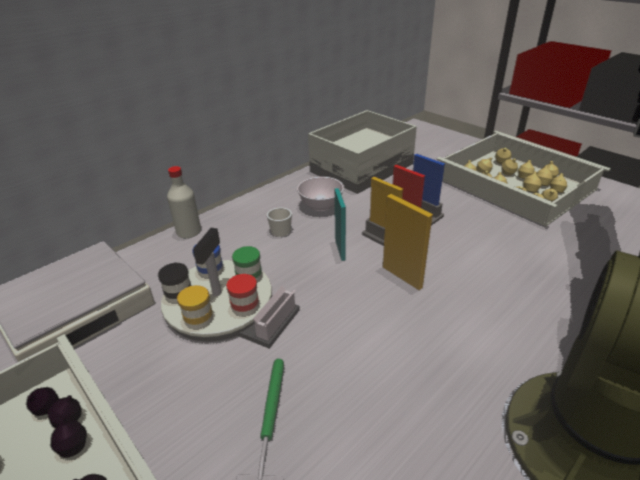

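The top view shows the rack at (405-525, 220-268) with boards at yellow (425,243), red (467,243) and blue (512,243). The carousel is at (227,197) with its slot at (244,259) and the yellow lid at (188,211).

There are two yellow candidates, the board in the rack (425,243) and a larger one standing alone (386,309). The turquoise board is at (371,220). The one in the rack fits, being the smaller yellow and in a rack place. I'll confirm it in one crop and measure.

```bash
python3 - <<'E'
from h import *
a=cv2.imread('pics/top1.png');b=cv2.imread('pics/side1.png')
A=cv2.resize(a[205:345,350:540],None,fx=4,fy=4,interpolation=cv2.INTER_CUBIC)[:560]
S=cv2.resize(a[140:280,165:285],None,fx=4,fy=4,interpolation=cv2.INTER_CUBIC)
cv2.imwrite('pics/c1.png',cv2.resize(np.hstack([A[:, :760]]),None,fx=1,fy=1))
cv2.imwrite('pics/c2.png',S)
hsv=cv2.cvtColor(a,cv2.COLOR_BGR2HSV)
def comps(name,m,amin=60):
    n,l,st,ce=cv2.connectedComponentsWithStats(m.astype(np.uint8))
    for i in range(1,n):
        if st[i,4]>=amin:
            c=cv2.findContours((l==i).astype(np.uint8),0,1)[0][0]
            print(name,st[i],ce[i].round(1),cv2.minAreaRect(c), )
H,Sx,V=cv2.split(hsv)
comps('yel',(H>18)&(H<38)&(Sx>140)&(V>130))
comps('red',((H<8)|(H>172))&(Sx>150)&(V>100))
comps('grn',(H>50)&(H<80)&(Sx>130)&(V>60))
comps('blu',(H>100)&(H<130)&(Sx>130)&(V>100))
comps('blk',(V<45),80)
E
```

```text
yel [175 198  26  27 537] [187.3 210.9] ((187.5, 211.0), (25.0, 26.0), 0.0)
yel [427 221   5  43 124] [429.3 241.6] ((429.1536560058594, 241.99411010742188), (42.122703552246094, 3.8433125019073486), 87.79740142822266)
red [256  32  14  14 163] [262.6  38.4] ((262.5, 38.5), (13.0, 13.0), 90.0)
red [214 217  27  26 550] [226.9 229.2] ((227.0, 229.5), (25.0, 26.0), 90.0)
red [472 221   6  43 212] [474.7 242.1] ((474.5, 242.0), (42.0, 5.0), 90.0)
grn [168 294  53  46 441] [194.2 316.3] ((193.92921447753906, 316.56195068359375), (6.961335182189941, 65.94453430175781), 48.8140754699707)
blu [223 147  26  26 536] [235.7 159.2] ((235.5, 159.5), (25.0, 25.0), 90.0)
blu [518 220   6  44 202] [520.9 242. ] ((520.8685302734375, 241.50347900390625), (43.09033966064453, 4.656282424926758), 88.49256896972656)
blk [108 154  45   4 146] [131.1 155.4] ((130.0, 155.5), (3.0, 44.0), 90.0)
blk [181 156  26  26 347] [191.3 168.3] ((193.5, 168.5), (25.0, 25.0), 90.0)
blk [193 172  25  23  94] [204.5 184.5] ((205.12432861328125, 185.36187744140625), (9.14251708984375, 27.724870681762695), 41.98721313476562
[... 756 characters left out ...]
93157958984, 18.17729377746582), 2.8624050617218018)
blk [ 62 237  22  19 347] [ 73.1 246.3] ((72.5, 246.0), (18.0, 21.0), 90.0)
blk [  0 262  55  19 769] [ 26.9 271.4] ((26.969457626342773, 271.1867370605469), (17.62314224243164, 54.24114990234375), 88.66777801513672)
blk [  12  285   68   23 1042] [ 45.7 295.3] ((45.537017822265625, 296.16583251953125), (21.505802154541016, 67.09454345703125), 88.72696685791016)
blk [291 449  63  12  89] [321.8 452.6] ((321.9152526855469, 454.24334716796875), (10.514760971069336, 62.00806427001953), 89.0759506225586)
blk [301 466  56  14 466] [329.1 474.7] ((328.4882507324219, 473.0529479980469), (55.26409149169922, 12.933243751525879), 1.2188752889633179)
```

View pics/c1.png

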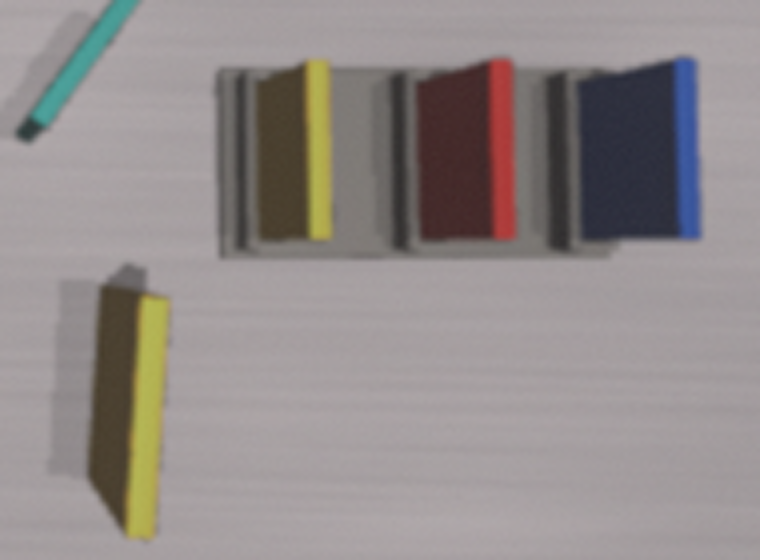

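View pics/c2.png

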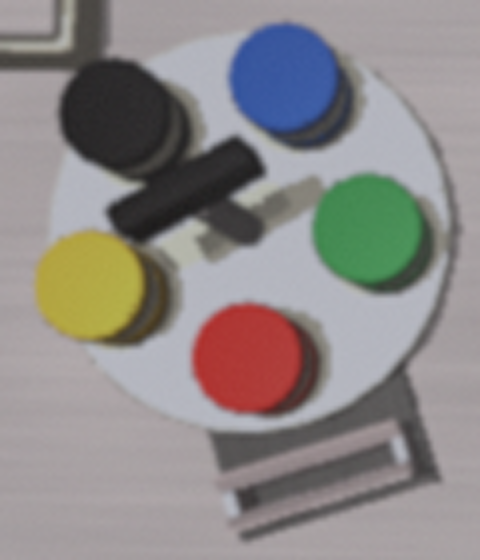

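The crops confirm it. The rack's yellow board has a top edge about 45 px long at (429.5,242). The lone yellow board is larger (60 px), and the third is turquoise. The slot mouth runs from about (223,265) to (265,252), with its lips parallel.

```bash
python3 - <<'E'
from h import *
np.set_printoptions(precision=4,suppress=True)
lids=np.array([[187.5,211],[227,229.2],[257.2,197.7],[235.7,159.3],[193.5,168.5]])
c2=lambda x,y:(165+(x+.5)/4-.5,140+(y+.5)/4-.5); c1=lambda x,y:(350+(x+.5)/4-.5,205+(y+.5)/4-.5)
lids[2]=c2(368,230); lids[4]=c2(115,112)
P=plane('top',lids,.088)[:,:2]; c=P.mean(0); print('lids',P,'axis',c,'r',np.linalg.norm(P-c,axis=1))
ang=np.arctan2(*(P-c).T[::-1]); print('lid ang',np.degrees(ang))
# turntable yaw = yellow dir - 180
for z,pts in((.057,[(216,485),(395,418),(243,540),(412,484)]),(.047,[(232,500),(400,448)])):
    Q=plane('top',[c2(*p) for p in pts],z)[:,:2]; m=Q.mean(0); print('slot z',z,Q,m,'d',np.linalg.norm(m-c),'dir deg',np.degrees(np.arctan2(*(m-c)[::-1])),'edges',[np.degrees(np.arctan2(*(Q[i+1]-Q[i])[::-1])) for i in range(0,len(Q),2)],np.linalg.norm(Q[1]-Q[0]))
B=plane('top',[c1(*p) for p in[(308,60),(328,60),(310,240),(332,240)]],.15)[:,:2];m=B.mean(0)
e=(B[2]+B[3]-B[0]-B[1])/2;print('board',B,m,np.linalg.norm(e),np.degrees(np.arctan2(e[1],e[0])))
Rk=plane('top',[c1(*p) for p in[(218,68),(220,258)]],.0)[:,:2];print('rack edge',Rk,np.degrees(np.arctan2(*(Rk[1]-Rk[0])[::-1])))
for nm,p in(('red',[(491,60),(511,60),(493,240),(515,240)]),('blue',[(674,60),(694,60),(676,238),(701,238)])):
    print(nm,plane('top',[c1(*q) for q in p],.15)[:,:2].mean(0))
h=plane('top',[c2(185,189)],.160)[:,:2];print('handle',h)
print('tool R',R.from_rotvec(robot.state()['eef_rot']).as_matrix())
# side check of board top
b=cv2.imread('pics/side1.png')
pr=proj('side',[[*m,.15],[*c,.16],[*P[0],.088]]);print(pr)
S=cv2.resize(b[150:290,150:450],None,fx=2.6,fy=2.6,interpolation=cv2.INTER_CUBIC)
for p in pr: cv2.circle(S,tuple(int(v) for v in ((p-[150,150]+.5)*2.6)),3,(255,0,255),-1)
cv2.imwrite('pics/s2.png',S)
E
```

```text
lids [[0.5952 0.2733]
 [0.5609 0.1948]
 [0.6241 0.1389]
 [0.6979 0.1819]
 [0.6806 0.2647]] axis [0.6318 0.2107] r [0.0725 0.0726 0.0722 0.0722 0.0728]
lid ang [ 120.2808 -167.3621  -96.0726  -23.566    47.8566]
slot z 0.057 [[0.4996 0.2173]
 [0.5346 0.1283]
 [0.4725 0.2029]
 [0.5019 0.119 ]] [0.5022 0.1669] d 0.13683507159473865 dir deg -161.30420801205807 edges [np.float64(-68.54356327177199), np.float64(-70.70570265764036)] 0.0956098942852174
slot z 0.047 [[0.4923 0.2115]
 [0.52   0.127 ]] [0.5061 0.1692] d 0.13232876350053258 dir deg -161.7273956408832 edges [np.float64(-71.85890891851994)] 0.08896600110472343
board [[ 0.5784 -0.1746]
 [ 0.5786 -0.1833]
 [ 0.4992 -0.1757]
 [ 0.4993 -0.1853]] [ 0.5389 -0.1797] 0.07925940270821978 -178.8843728203962
rack edge [[ 0.5896 -0.1599]
 [ 0.4896 -0.1616]] -179.04043646248616
red [ 0.5402 -0.2593]
blue [ 0.5419 -0.3385]
handle [[0.6304 0.2086]]
tool R [[ 0.321  -0.9471 -0.0006]
 [-0.9471 -0.321   0.0016]
 [-0.0017  0.0001 -1.    ]]
[[386.7528 183.3501]
 [206.3178 238.0796]
 [194.0097 295.0055]]
```

View pics/s2.png

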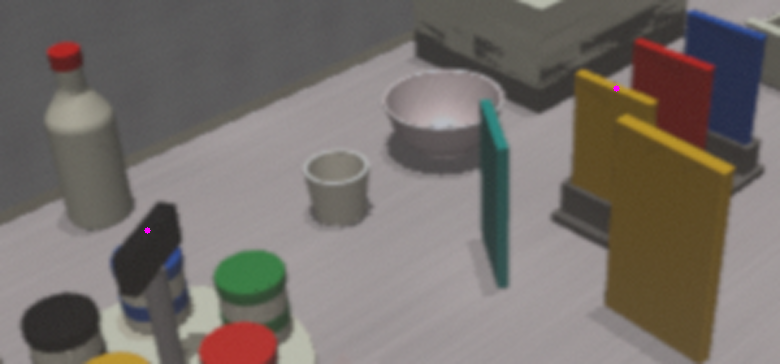

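The measured points agree with the sizes given: lid circle radius 72.5 mm, board width 79 mm, boards 80 mm apart, slot 132–137 mm from the axis. In the side crop, the projected top centre of the board lands on the rack's yellow board and the axis point lands on the handle. Next I lift and go over.

```bash
cat >> h.py <<'E'
def togo(xyz,ang):
    """remaining shift in tool axes now, and roll (deg) to bring tool x to world angle ang (deg)"""
    s=robot.state();M=R.from_rotvec(s['eef_rot']).as_matrix();p=np.array(s['ee_pos'])
    a=np.degrees(np.arctan2(M[1,0],M[0,0]))
    print('t',s['time_s'],'p',p.round(4),'ang',round(a,2),'zaxis',M[:,2].round(4),'w',round(s['gripper_width'],4),'F',np.round(s['force'],1),'j7',round(s['joint_pos'][6],2))
    print('tool shift',(M.T@(np.array(xyz)-p)).round(4),'roll',round(-((ang-a+180)%360-180),2))
E
```

Emit:
move_arm:
  gripper: [-1,-1,-1,-1,-1,-1,-1,-1,-1,-1]
  linear:
    - [0,0,-0.04]
    - [0,0,-0.04]
    - [0,0,-0.03]
    - [-0.025,-0.04,0]
    - [-0.025,-0.04,0]
    - [-0.025,-0.04,0]
    - [-0.025,-0.04,0]
    - [-0.025,-0.04,0]
    - [-0.025,-0.04,0]
    - [-0.025,-0.04,0]
  roll: [0,0,0,0,0,0,0,0,0,0]

```text
time_s: 1.1
ee_pos: [0.4103, -0.3346, 0.3411]
eef_rot: [2.553, -1.831, -0.001]
force: [-0.2, -0.0, 0.4]
gripper_width: 0.0855
```

```bash
python3 -c "
from h import *
togo([.539,-.1797,.34],-89)"
```

```text
t 1.1 p [ 0.4103 -0.3346  0.3411] ang -71.29 zaxis [-4.e-04  1.e-04 -1.e+00] w 0.0855 F [-0.2 -0.   0.4] j7 -0.72
tool shift [-0.1054 -0.1716  0.0011] roll 17.71
```

Emit:
move_arm:
  gripper: [-1,-1,-1,-1,-1,-1,-1,-1,-1,-1]
  linear:
    - [-0.0211,-0.0343,0]
    - [-0.0211,-0.0343,0]
    - [-0.0211,-0.0343,0]
    - [-0.0211,-0.0343,0]
    - [-0.021,-0.0344,0]
    - [0,0,0]
    - [0,0,0]
    - [0,0,0.04]
    - [0,0,0.04]
    - [0,0,0]
  roll: [0,0,0,0,0,8.5,8.5,0.7,0,0]

```text
time_s: 2.1
ee_pos: [0.5351, -0.1808, 0.2563]
eef_rot: [2.238, -2.198, -0.014]
force: [-1.6, -0.3, 0.8]
gripper_width: 0.0854
```

```bash
python3 -c "
from h import *
togo([.539,-.1797,.115],-89)
a=grab('side','side3.png')
c=cv2.resize(a[60:260,300:500,::-1],None,fx=3,fy=3);cv2.imwrite('pics/s3.png',c)"
```

```text
t 2.1 p [ 0.5351 -0.1808  0.2563] ang -88.96 zaxis [-0.0097  0.0028 -0.9999] w 0.0854 F [-1.6 -0.3  0.8] j7 -1.42
tool shift [-0.0007 -0.0053  0.1413] roll 0.04
```

View pics/s3.png

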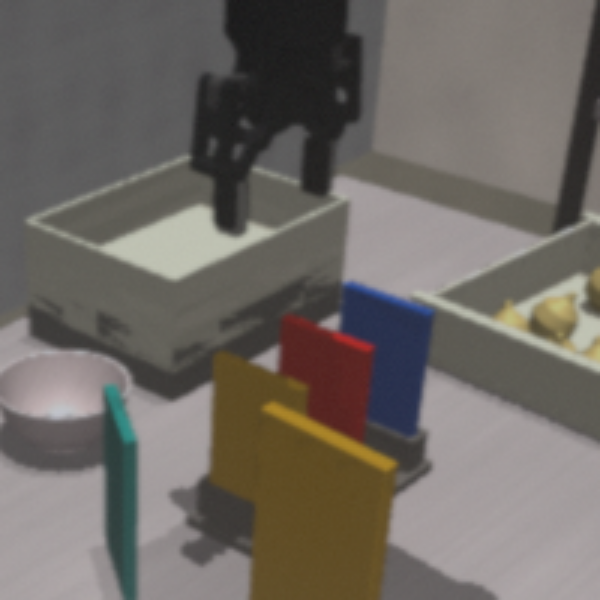

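The picture shows the open gripper above the rack, straddling the yellow board's line, with nothing in the way. Descending.

Emit:
move_arm:
  gripper: [-1,-1,-1,-1,-1,-1,-1,-1,-1,-1]
  linear:
    - [-0.0005,-0.002,0.0]
    - [0,0,0.03]
    - [0,0,0.03]
    - [0,0,0.03]
    - [0,0,0.025]
    - [0,0,0.015]
    - [0,0,0.01]
    - [0,0,0.005]
    - [0,0,0]
    - [0,0,0]
  roll: [0,0,0,0,0,0,0,0,0,0]

```text
time_s: 3.15
ee_pos: [0.5411, -0.181, 0.1174]
eef_rot: [-2.24, 2.201, -0.003]
force: [0.6, -0.1, 0.5]
gripper_width: 0.0856
```

```bash
python3 -c "
from h import *
togo([.539,-.1797,.112],-89)"
```

```text
t 3.15 p [ 0.5411 -0.181   0.1174] ang -88.98 zaxis [ 1.7e-03 -5.0e-04 -1.0e+00] w 0.0856 F [ 0.6 -0.1  0.5] j7 -1.49
tool shift [-0.0014  0.0021  0.0054] roll 0.02
```

Emit:
move_arm:
  gripper: [-1,-1,1,1,1,1,1,1,1,1]
  linear:
    - [-0.0014,0.002,0.005]
    - [0,0,0]
    - [0,0,0]
    - [0,0,0]
    - [0,0,0]
    - [0,0,0]
    - [0,0,0]
    - [0,0,0]
    - [0,0,0]
    - [0,0,0]
  roll: [0,0,0,0,0,0,0,0,0,0]
  grip_force: 60

```text
time_s: 4.15
ee_pos: [0.5384, -0.1796, 0.1114]
eef_rot: [-2.241, 2.202, -0.001]
force: [0.5, 0.0, 0.5]
gripper_width: 0.0092
```

Emit:
move_arm:
  gripper: [1,1,1,1,1,1,1,1,1,1]
  linear:
    - [0,0,0]
    - [0,0,0]
    - [0,0,-0.01]
    - [0,0,-0.02]
    - [0,0,-0.03]
    - [0,0,-0.04]
    - [0,0,-0.04]
    - [0,0,-0.04]
    - [0,0,-0.04]
    - [0,0,0]
  roll: [0,0,0,0,0,0,0,0,0,0]

```text
time_s: 5.15
ee_pos: [0.5401, -0.1793, 0.3375]
eef_rot: [-2.238, 2.198, -0.013]
force: [0.5, 0.2, -0.9]
gripper_width: 0.0091
```

```bash
python3 -c "
from h import *
togo([.5036,.167,.33],18.8)"
```

```text
t 5.15 p [ 0.5401 -0.1793  0.3375] ang -88.96 zaxis [ 0.0091 -0.0023 -1.    ] w 0.0091 F [ 0.5  0.2 -0.9] j7 -1.4
tool shift [-0.3469  0.0303  0.0063] roll -107.76
```

Emit:
move_arm:
  gripper: [1,1,1,1,1,1,1,1,1,1]
  linear:
    - [-0.02,0.003,0]
    - [-0.0363,0.003,0]
    - [-0.0363,0.003,0]
    - [-0.0363,0.003,0]
    - [-0.0363,0.003,0]
    - [-0.0363,0.003,0]
    - [-0.0363,0.003,0]
    - [-0.0363,0.003,0]
    - [-0.0363,0.003,0]
    - [-0.0363,0.003,0]
  roll: [0,0,0,0,0,0,0,0,0,0]

```text
time_s: 6.15
ee_pos: [0.501, 0.1679, 0.3308]
eef_rot: [2.24, -2.2, -0.001]
force: [0.8, 0.2, -0.5]
gripper_width: 0.0092
```

Emit:
move_arm:
  gripper: [1,1,1,1,1,1,1,1,1,1]
  linear:
    - [0,0,0]
    - [0,0,0]
    - [0,0,0]
    - [0,0,0]
    - [0,0,0]
    - [0,0,0]
    - [0,0,0]
    - [0,0,0]
    - [0,0,0]
    - [0,0,0]
  roll: [-8.3,-8.3,-8.3,-8.3,-8.3,-8.3,-8.3,-8.3,-8.3,-8.3]

```text
time_s: 7.15
ee_pos: [0.5013, 0.1664, 0.3307]
eef_rot: [3.137, -0.154, -0.002]
force: [-0.2, 0.7, -1.3]
gripper_width: 0.0095
```

```bash
python3 -c "
from h import *
togo([.5036,.167,.24],18.8)"
```

```text
t 7.15 p [0.5013 0.1664 0.3307] ang -5.61 zaxis [-1.6e-03 -6.0e-04 -1.0e+00] w 0.0095 F [-0.2  0.7 -1.3] j7 -0.75
tool shift [ 0.0024 -0.0009  0.0907] roll -24.41
```

Emit:
move_arm:
  gripper: [1,1,1,1,1,1,1,1,1,1]
  linear:
    - [0,0,0]
    - [0,0,0]
    - [0,0,0]
    - [0.0015,-0.0015,0.03]
    - [0,0,0.03]
    - [0,0,0.03]
    - [0,0,0.03]
    - [0,0,0.01]
    - [0,0,0]
    - [0,0,0]
  roll: [-8.2,-8.2,-8,0,0,0,0,0,0,0]

```text
time_s: 8.15
ee_pos: [0.5034, 0.169, 0.2023]
eef_rot: [-3.101, -0.503, -0.001]
force: [0.4, 0.8, -0.6]
gripper_width: 0.0094
```

```bash
python3 -c "
from h import *
togo([.5036,.167,.18],18.8)
a=grab('side','side4.png');t=grab('top','top4.png')
c=cv2.resize(a[180:370,140:340,::-1],None,fx=3,fy=3)
d=cv2.resize(t[130:290,165:285,::-1],None,fx=3,fy=3)
o=np.zeros((570,960,3),np.uint8);o[:570,:600]=c;o[:480,600:]=d
cv2.imwrite('pics/s4.png',cv2.resize(o,(800,475)))
cv2.imwrite('pics/s4a.png',cv2.resize(a[200:350,200:320,::-1],None,fx=4,fy=4,interpolation=cv2.INTER_CUBIC))"
```

```text
t 8.15 p [0.5034 0.169  0.2023] ang 18.44 zaxis [ 8.e-04  6.e-04 -1.e+00] w 0.0094 F [ 0.4  0.8 -0.6] j7 -0.49
tool shift [-0.0004  0.002   0.0223] roll -0.36
```

View pics/s4a.png

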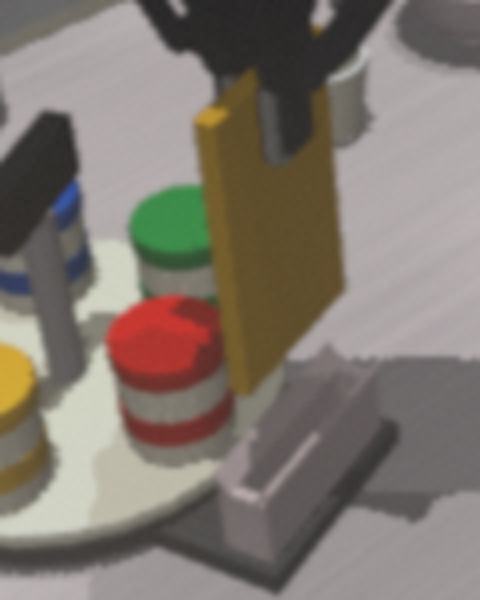

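The side crop shows the board held upright above the slot, with its front bottom edge from (245,393) to (345,290). The slot pocket lies below it, from about (250,495) to (350,355). I'll overlay the predicted slot on both views to pin down its lateral position.

```bash
python3 - <<'E'
from h import *
np.set_printoptions(precision=4,suppress=True)
c1=lambda x,y:(200+(x+.5)/4-.5,200+(y+.5)/4-.5)
Q=plane('side',[c1(245,393),c1(345,290)],.101)[:,:2];print('board front bottom corners',Q,np.linalg.norm(Q[1]-Q[0]),'dir',np.degrees(np.arctan2(*(Q[0]-Q[1])[::-1])))
yaw=np.radians(18.8);ex=np.array([np.cos(yaw),np.sin(yaw)]);ey=np.array([-ex[1],ex[0]])
print('mid front->centre', Q.mean(0)+ex*.005)
s=np.array([.6317,.2105])-.135*ex;print('slot',s)
def rect(hx,hy,z):return np.array([[*(s+a*hx*ex+b*hy*ey),z] for a,b in((1,1),(1,-1),(-1,-1),(-1,1))])
out=[]
for n,f,(x0,y0,w,h),z in(('top','top1.png',(210,235,70,45),8),('side','side1.png',(235,275,70,75),8)):
    im=cv2.imread('pics/'+f)[y0:y0+h,x0:x0+w];S=cv2.resize(im,None,fx=z,fy=z,interpolation=cv2.INTER_CUBIC)
    S=cv2.convertScaleAbs(S,alpha=1.3)
    for hx,hy,zz,col in((.00625,.042,.047,(0,0,255)),(.010,.042,.057,(0,255,0)),(.00625,.042,.012,(255,0,0))):
        p=proj(n,rect(hx,hy,zz));q=((p-[x0,y0]+.5)*z-.5).round().astype(int)
        cv2.polylines(S,[q.reshape(-1,1,2)],True,col,1)
    out.append(S)
h=max(o.shape[0] for o in out)
o=np.hstack([cv2.copyMakeBorder(x,0,h-x.shape[0],0,0,0) for x in out]);print(o.shape)
cv2.imwrite('pics/ov.png',cv2.resize(o,(800,int(o.shape[0]*800/o.shape[1]))))
E
```

```text
board front bottom corners [[0.4932 0.2037]
 [0.5147 0.1301]] 0.07672373877352089 dir 106.27286677566333
mid front->centre [0.5087 0.1685]
slot [0.5039 0.167 ]
(600, 1120, 3)
```

View pics/ov.png

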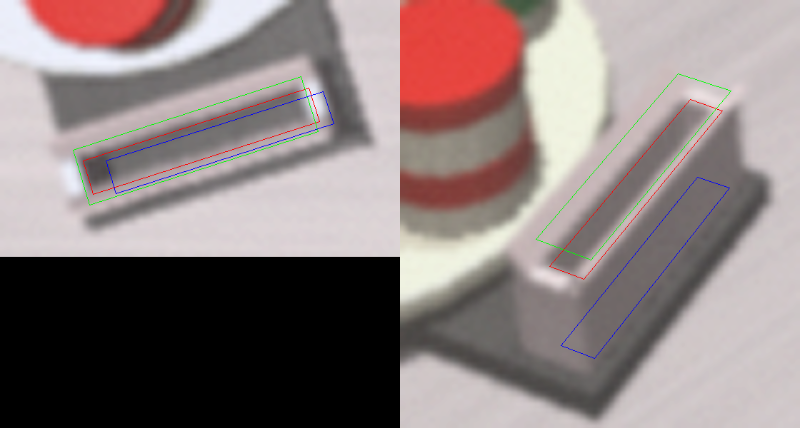

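In the overlay the slot opening matches the prediction closely, except for a lateral doubt of about 2–3 mm. I'll measure the held board against the slot within each camera separately.

```bash
python3 - <<'E'
from h import *
np.set_printoptions(precision=4,suppress=True)
yaw=np.radians(18.8);ex=np.array([np.cos(yaw),np.sin(yaw)]);ey=np.array([-ex[1],ex[0]])
ov=lambda x,y:(235+(x-400+.5)/5.714-.5,275+(y+.5)/5.714-.5)
c2=lambda x,y:(165+(x+.5)/4-.5,140+(y+.5)/4-.5)
# refine bright end centroids
def cen(f,uv,r=4):
    g=cv2.cvtColor(cv2.imread('pics/'+f),cv2.COLOR_BGR2GRAY).astype(float);u,v=map(int,np.round(uv))
    w=g[v-r:v+r+1,u-r:u+r+1];w=np.clip(w-np.percentile(w,80),0,None);Y,X=np.mgrid[v-r:v+r+1,u-r:u+r+1]
    return [(w*X).sum()/w.sum(),(w*Y).sum()/w.sum()]
sl={}
for n,f,pts in(('top','top1.png',[c2(232,500),c2(400,448)]),('side','side1.png',[ov(553,275),ov(713,97)])):
    print(n,'hand',np.array(pts))
    for nm,pp in(('hand',pts),('cent',[cen(f,p) for p in pts])):
        Q=plane(n,pp,.047)[:,:2];print(n,nm,Q.mean(0),'sep',np.linalg.norm(Q[0]-Q[1]),'ang',np.degrees(np.arctan2(*(Q[0]-Q[1])[::-1])),'ex,ey rel (.5039,.167)',(Q.mean(0)-[.5039,.167])@np.c_[ex,ey])
# triangulate each end (hand)
for a,b in zip([c2(232,500),c2(400,448)],[ov(553,275),ov(713,97)]):
    o1,d1=ray('top',a);o2,d2=ray('side',b);d1=d1[0];d2=d2[0]
    t=np.linalg.lstsq(np.c_[d1,-d2],o2-o1,rcond=None)[0];p,q=o1+t[0]*d1,o2+t[1]*d2;print('tri',(p+q)/2,'gap',np.linalg.norm(p-q))
# yellow lid in side
for n,f in(('side','side4.png'),('top','top4.png')):
    im=cv2.imread('pics/'+f);H,S,V=cv2.split(cv2.cvtColor(im,cv2.COLOR_BGR2HSV))
    m=((H>12)&(H<38)&(S>130)&(V>60)).astype(np.uint8)
    nn,l,st,ce=cv2.connectedComponentsWithStats(m)
    for i in range(1,nn):
        if st[i,4]>40 and st[i,0]<330: 
            c=cv2.findContours((l==i).astype(np.uint8),0,1)[0][0];print(n,st[i],ce[i],cv2.approxPolyDP(c,2.5,True)[:,0].tolist())
for n in('side','top'):
    s=np.array([.5034,.169]);th=np.radians(18.44);X=np.array([np.cos(th),np.sin(th)]);Y=np.array([-X[1],X[0]])
    print(n,'pred board bottom',proj(n,[[*(s-.005*X+b*.04*Y),.101] for b in(1,-1)]),'top corners',proj(n,[[*(s+a*.005*X+b*.04*Y),.241] for a in(1,-1) for b in(1,-1)]))
E
python3 - <<'E'
import cv2,numpy as np
t=cv2.imread('pics/top4.png')[195:285,180:280];s=cv2.imread('pics/side4.png')[210:340,235:315]
a=cv2.resize(t,None,fx=4.4,fy=4.4,interpolation=2);b=cv2.resize(s,None,fx=4.4,fy=4.4,interpolation=2)
h=max(a.shape[0],b.shape[0]);cv2.imwrite('pics/cmp.png',np.hstack([cv2.copyMakeBorder(x,0,h-x.shape[0],0,0,0) for x in(a,b)]))
E
```

```text
top hand [[222.625 264.625]
 [264.625 251.625]]
top hand [0.5061 0.1692] sep 0.08896600110472343 ang 108.14109108148006 ex,ey rel (.5039,.167) [0.0028 0.0014]
top cent [0.505  0.1704] sep 0.09086996960177673 ang 109.27931318191548 ex,ey rel (.5039,.167) [0.0021 0.0029]
side hand [[261.3638 322.7149]
 [289.3652 291.5634]]
side hand [0.5056 0.1666] sep 0.09089774794516155 ang 106.72175815131246 ex,ey rel (.5039,.167) [ 0.0015 -0.0009]
side cent [0.5067 0.1682] sep 0.09092906754943562 ang 107.47112862192976 ex,ey rel (.5039,.167) [0.0031 0.0002]
tri [0.492  0.2109 0.048 ] gap 0.0008202498774463533
tri [0.5187 0.1254 0.0487] gap 0.0036551527040460906
side [ 249  218   36   80 1607] [265.2147 258.0342] [[262, 218], [249, 230], [258, 297], [262, 297], [284, 270], [283, 266], [278, 267], [279, 263], [283, 264], [280, 223], [280, 233], [270, 244], [264, 240]]
side [177 286  32  24 597] [192.6767 297.2747] [[177, 295], [178, 302], [186, 309], [202, 306], [208, 297], [206, 289], [200, 286], [189, 286]]
side [185 313  24  11  86] [196.686  319.7209] [[208, 313], [200, 319], [185, 319], [192, 323], [200, 322]]
top [173 198  29  25 490] [187.202  209.5163] [[193, 199], [180, 200], [173, 212], [183, 222], [201, 213], [200, 205]]
top [228 248  29  14 248] [240.3427 253.875 ] [[228, 257], [235, 261], [256, 252], [238, 248], [228, 252]]
side pred board bottom [[262.7697 300.4101]
 [287.3695 272.8115]] top corners [[248.0231 230.1822]
 [276.2561 205.1204]
 [253.5273 231.8035]
 [281.4795 206.4925]]
top pred board bottom [[218.668  267.9682]
 [258.8477 255.3044]] top corners [[194.0482 262.5016]
 [242.3082 247.268 ]
 [195.8282 268.5677]
 [244.1379 253.33  ]]
```

View pics/cmp.png

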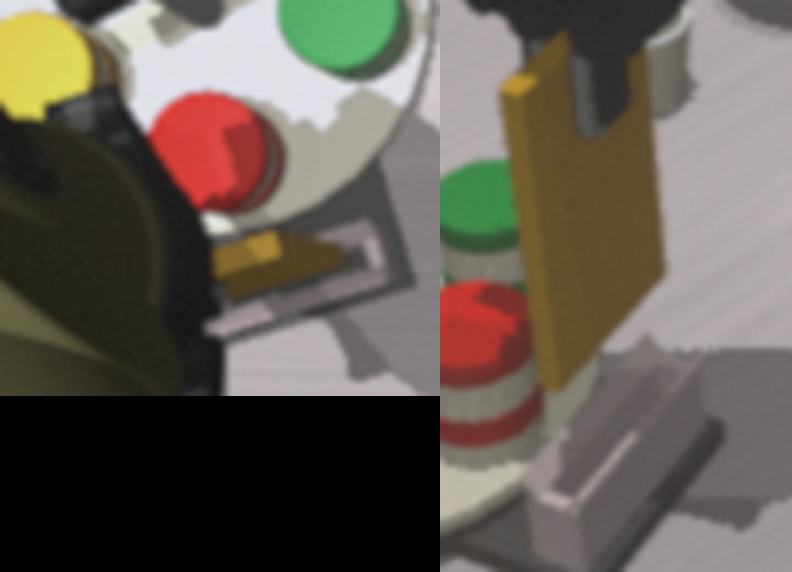

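The comparison shows the board straight over the slot. Within each camera, board and slot agree laterally to about 0.5 mm at the present pose, and in thickness they agree within the flare. I'll trim the yaw by 0.3° and go down slowly.

Emit:
move_arm:
  gripper: [1,1,1,1,1,1,1,1,1,1]
  linear:
    - [0,0,0.015]
    - [0,0,0.015]
    - [0,0,0.006]
    - [0,0,0.004]
    - [0,0,0.004]
    - [0,0,0.004]
    - [0,0,0.004]
    - [0,0,0.002]
    - [0,0,0]
    - [0,0,0]
  roll: [-0.3,0,0,0,0,0,0,0,0,0]

```text
time_s: 9.25
ee_pos: [0.5031, 0.1686, 0.1474]
eef_rot: [-3.1, -0.511, -0.0]
force: [-0.2, -0.0, -0.5]
gripper_width: 0.0091
```

```bash
python3 -c "
from h import *
togo([.5034,.169,.113],18.8);print(robot.state()['wrist_torque'])
t=grab('top','top5.png')[195:285,190:280,::-1];s=grab('side','side5.png')[220:345,235:315,::-1]
a=cv2.resize(t,None,fx=4.6,fy=4.6,interpolation=2);b=cv2.resize(s,None,fx=4.6,fy=4.6,interpolation=2)
h=max(a.shape[0],b.shape[0]);cv2.imwrite('pics/cmp5.png',np.hstack([cv2.copyMakeBorder(x,0,h-x.shape[0],0,0,0) for x in(a,b)]))"
```

```text
t 9.25 p [0.5031 0.1686 0.1474] ang 18.73 zaxis [ 0.e+00  1.e-04 -1.e+00] w 0.0091 F [-0.2 -0.  -0.5] j7 -0.55
tool shift [ 0.0005 -0.0003  0.0344] roll -0.07
[ 0.01208143 -0.01034508  0.04568374]
```

There is no contact with the board's bottom about 10 mm inside the flared mouth. Continuing.

Emit:
move_arm:
  gripper: [1,1,1,1,1,1,1,1,1,1]
  linear:
    - [0,0,0.003]
    - [0,0,0.003]
    - [0,0,0.003]
    - [0,0,0.003]
    - [0,0,0.003]
    - [0,0,0.003]
    - [0,0,0.002]
    - [0,0,0]
    - [0,0,0]
    - [0,0,0]
  roll: [0,0,0,0,0,0,0,0,0,0]

```text
time_s: 10.35
ee_pos: [0.503, 0.1685, 0.1274]
eef_rot: [3.1, 0.511, 0.0]
force: [-0.5, 0.8, -1.0]
gripper_width: 0.0095
```

Emit:
move_arm:
  gripper: [1,1,1,1,1,1,1,1,1,1]
  linear:
    - [0,0,0.003]
    - [0,0,0.003]
    - [0,0,0.002]
    - [0,0,0.002]
    - [0,0,0.002]
    - [0,0,0.001]
    - [0,0,0.001]
    - [0,0,0]
    - [0,0,0]
    - [0,0,0]
  roll: [0,0,0,0,0,0,0,0,0,0]

```text
time_s: 11.35
ee_pos: [0.5031, 0.1686, 0.1134]
eef_rot: [-3.1, -0.511, -0.0]
force: [0.7, 0.4, 0.0]
gripper_width: 0.0093
```

```bash
python3 -c "
from h import *
togo([.5034,.169,.113],18.8);print(robot.state()['wrist_torque'])
t=grab('top','top6.png')[195:285,190:280,::-1];s=grab('side','side6.png')[220:345,235:315,::-1]
a=cv2.resize(t,None,fx=4.6,fy=4.6,interpolation=2);b=cv2.resize(s,None,fx=4.6,fy=4.6,interpolation=2)
h=max(a.shape[0],b.shape[0]);cv2.imwrite('pics/cmp6.png',np.hstack([cv2.copyMakeBorder(x,0,h-x.shape[0],0,0,0) for x in(a,b)]))"
```

```text
t 11.35 p [0.5031 0.1686 0.1134] ang 18.73 zaxis [ 3.e-04  3.e-04 -1.e+00] w 0.0093 F [0.7 0.4 0. ] j7 -0.6
tool shift [ 0.0004 -0.0003  0.0004] roll -0.07
[ 0.03148374 -0.04578824  0.01909287]
```

View pics/cmp6.png

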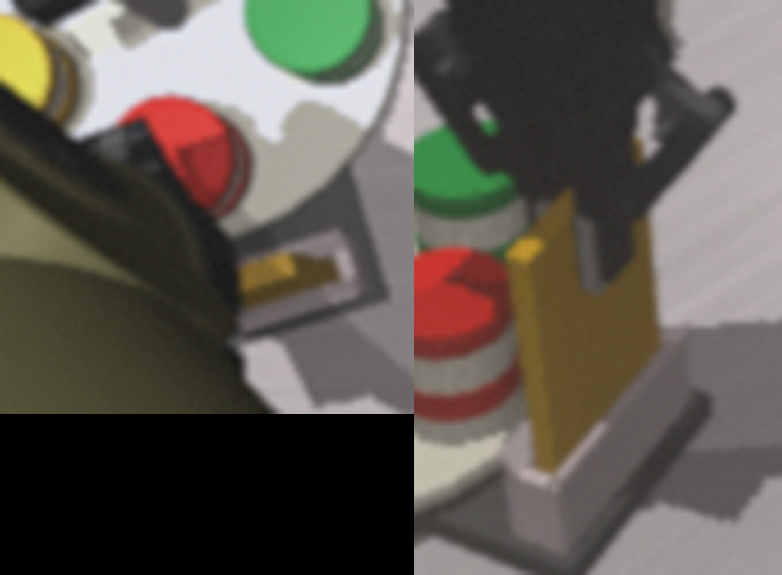

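The board is inside the slot pocket in both views. Now I press gently until the floor pushes back.

Emit:
move_arm:
  gripper: [1,1,1,1,1,1,1,1,1,1]
  linear:
    - [0,0,0.001]
    - [0,0,0.001]
    - [0,0,0.001]
    - [0,0,0]
    - [0,0,0]
    - [0,0,0]
    - [0,0,0]
    - [0,0,0]
    - [0,0,0]
    - [0,0,0]
  roll: [0,0,0,0,0,0,0,0,0,0]

```text
time_s: 12.45
ee_pos: [0.5037, 0.1689, 0.1133]
eef_rot: [3.098, 0.51, 0.005]
force: [-6.7, -3.9, 30.6]
gripper_width: 0.0096
```

There is firm contact at TCP z = 0.1133, where 0.1134 was expected for fully home. I release and go up.

Emit:
move_arm:
  gripper: [1,1,-1,-1,-1,-1,-1,-1,-1,-1]
  linear:
    - [0,0,-0.0025]
    - [0,0,0]
    - [0,0,0]
    - [0,0,0]
    - [0,0,0]
    - [0,0,0]
    - [0,0,0]
    - [0,0,0]
    - [0,0,0]
    - [0,0,0]
  roll: [0,0,0,0,0,0,0,0,0,0]

```text
time_s: 13.45
ee_pos: [0.503, 0.1685, 0.1128]
eef_rot: [-3.1, -0.511, 0.0]
force: [-0.1, -0.3, 0.1]
gripper_width: 0.0853
```

Emit:
move_arm:
  gripper: [-1,-1,-1,-1,-1,-1,-1,-1,-1,-1]
  linear:
    - [0,0,0]
    - [0,0,-0.01]
    - [0,0,-0.03]
    - [0,0,-0.04]
    - [0,0,-0.04]
    - [0,0,-0.03]
    - [0,0,0]
    - [0,0,0]
    - [0,0,0]
    - [0,0,0]
  roll: [0,0,0,0,0,0,0,0,0,0]

```text
time_s: 14.45
ee_pos: [0.5025, 0.1681, 0.2618]
eef_rot: [3.099, 0.511, -0.003]
force: [0.1, 0.2, -0.3]
gripper_width: 0.0856
```

```bash
python3 -c "
from h import *
np.set_printoptions(precision=4,suppress=True)
togo([.6317,.2105,.25],30.3)
t=grab('top','top7.png');s=grab('side','side7.png')
H,S,V=cv2.split(cv2.cvtColor(t[:,:,::-1],cv2.COLOR_BGR2HSV))
H,S,V=cv2.split(cv2.cvtColor(s,cv2.COLOR_RGB2HSV))
m=((H>12)&(H<38)&(S>130)&(V>60)).astype(np.uint8);m[:,230:]=0
print(cv2.connectedComponentsWithStats(m)[2:],proj('side',[[.5952,.2733,.088]]))
b=s[210:345,160:330,::-1]
cv2.imwrite('pics/s7.png',cv2.resize(b,None,fx=4.4,fy=4.4,interpolation=2))"
```

```text
t 14.45 p [0.5025 0.1681 0.2618] ang 18.73 zaxis [-0.0019 -0.0006 -1.    ] w 0.0856 F [ 0.1  0.2 -0.3] j7 -0.43
tool shift [0.136  0.0014 0.0116] roll -11.57
(array([[     0,      0,    640,    480, 306516],
       [   177,    286,     32,     24,    597],
       [   185,    314,     24,     10,     87]], dtype=int32), array([[319.782 , 239.3647],
       [192.6231, 297.2714],
       [196.5632, 319.8391]])) [[194.0162 295.017 ]]
```

View pics/s7.png

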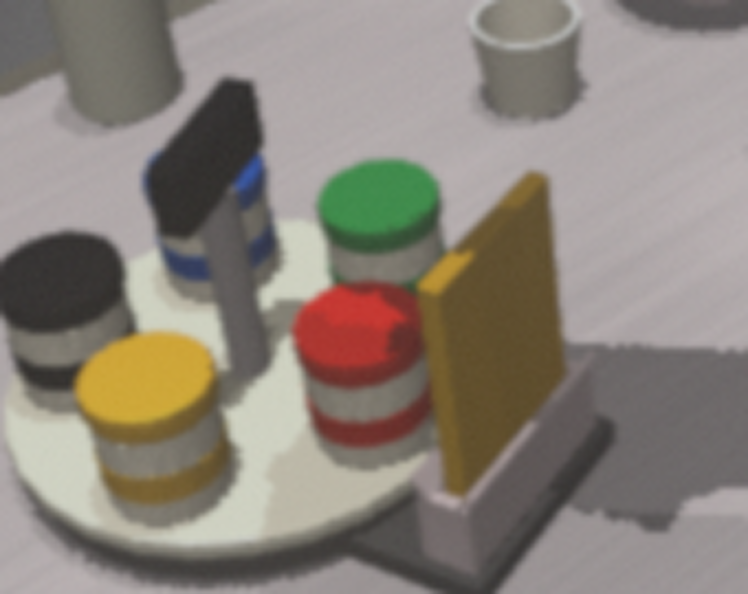

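The board stands upright and home in the slot, the gripper is clear, and the carousel hasn't been disturbed. Now the handle, at axis ≈ (0.6316, 0.2112).

Emit:
move_arm:
  gripper: [-1,-1,-1,-1,-1,-1,-1,-1,-1,-1]
  linear:
    - [0.034,0.0002,0]
    - [0.034,0.0002,0]
    - [0.034,0.0002,0]
    - [0.034,0.0002,0]
    - [0,0,0]
    - [0,0,0]
    - [0,0,0.03]
    - [0,0,0.02]
    - [0,0,0]
    - [0,0,0]
  roll: [0,0,0,0,-6,-5.6,0,0,0,0]

```text
time_s: 15.55
ee_pos: [0.632, 0.2114, 0.2126]
eef_rot: [-3.032, -0.822, 0.002]
force: [0.8, 0.7, 0.3]
gripper_width: 0.0853
```

```bash
python3 -c "
from h import *
togo([.6316,.2112,.132],30.3)
s=grab('side','side8.png')
b=s[150:300,130:290,::-1]
cv2.imwrite('pics/s8.png',cv2.resize(b,None,fx=4,fy=4,interpolation=2))"
```

```text
t 15.55 p [0.632  0.2114 0.2126] ang 30.33 zaxis [-1.1e-03  1.0e-04 -1.0e+00] w 0.0853 F [0.8 0.7 0.3] j7 -0.27
tool shift [-0.0004  0.      0.0806] roll 0.03
```

View pics/s8.png

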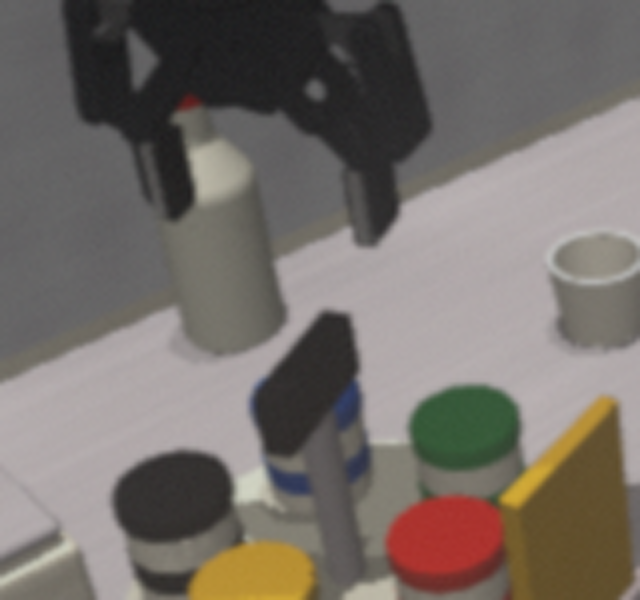

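The fingers straddle the handle bar. Descend and close.

Emit:
move_arm:
  gripper: [-1,-1,-1,-1,-1,-1,-1,-1,-1,-1]
  linear:
    - [0,0,0.02]
    - [0,0,0.02]
    - [0,0,0.015]
    - [0,0,0.01]
    - [0,0,0.01]
    - [0,0,0.005]
    - [0,0,0]
    - [0,0,0]
    - [0,0,0]
    - [0,0,0]
  roll: [0,0,0,0,0,0,0,0,0,0]

```text
time_s: 16.6
ee_pos: [0.6323, 0.2115, 0.1334]
eef_rot: [-3.032, -0.821, -0.001]
force: [0.4, 0.5, 0.3]
gripper_width: 0.0849
```

Emit:
move_arm:
  gripper: [1,1,1,1,1,1,1,1,1,1]
  linear:
    - [0,0,0]
    - [0,0,0]
    - [0,0,0]
    - [0,0,0]
    - [0,0,0]
    - [0,0,0]
    - [0,0,0]
    - [0,0,0]
    - [0,0,0]
    - [0,0,0]
  roll: [0,0,0,0,0,0,0,0,0,0]
  grip_force: 60

```text
time_s: 17.6
ee_pos: [0.6323, 0.2115, 0.133]
eef_rot: [-3.032, -0.822, -0.001]
force: [-0.3, -0.3, 1.6]
gripper_width: 0.0149
```

```bash
python3 -c "
from h import *
togo([.6316,.2112,.132],108.8)"
```

```text
t 17.6 p [0.6323 0.2115 0.133 ] ang 30.32 zaxis [ 4.e-04  2.e-04 -1.e+00] w 0.0149 F [-0.3 -0.3  1.6] j7 -0.33
tool shift [-0.0007 -0.0001  0.001 ] roll -78.48
```

Emit:
move_arm:
  gripper: [1,1,1,1,1,1,1,1,1,1]
  linear:
    - [0,0,0]
    - [0,0,0]
    - [0,0,0]
    - [0,0,0]
    - [0,0,0]
    - [0,0,0]
    - [0,0,0]
    - [0,0,0]
    - [0,0,0]
    - [0,0,0]
  roll: [-2,-4,-5,-5,-5,-5,-5,-5,-4,-2]

```text
time_s: 18.6
ee_pos: [0.6324, 0.2117, 0.133]
eef_rot: [-2.532, -1.859, -0.002]
force: [1.4, 0.0, 1.3]
gripper_width: 0.0153
```

Emit:
move_arm:
  gripper: [1,1,1,1,1,1,1,1,1,1]
  linear:
    - [0,0,0]
    - [0,0,0]
    - [0,0,0]
    - [0,0,0]
    - [0,0,0]
    - [0,0,0]
    - [0,0,0]
    - [0,0,0]
    - [0,0,0]
    - [0,0,0]
  roll: [-4,-6,-6,-6,-5,-4,-3,-2,-0.5,0]

```text
time_s: 19.6
ee_pos: [0.6324, 0.212, 0.133]
eef_rot: [-1.828, -2.555, -0.002]
force: [2.3, 3.5, 0.5]
gripper_width: 0.0148
```

```bash
python3 -c "
from h import *
togo([.6316,.2112,.132],108.8)
t=grab('top','top9.png');s=grab('side','side9.png')
for n,im in(('top',t),('side',s)):
    H,S,V=cv2.split(cv2.cvtColor(im,cv2.COLOR_RGB2HSV));lo=18 if n=='top' else 12
    m=((H>lo)&(H<38)&(S>130)&(V>60)).astype(np.uint8);m[:,330:]=0
    print(n,*[ (a,c.round(1)) for a,c in zip(*cv2.connectedComponentsWithStats(m)[2:]) if a[4]>40])
y=np.radians(18.8);P=np.array([.6316-.073*np.cos(y),.2112-.073*np.sin(y),.088]);print('expected lid',proj('side',[P]),proj('top',[P]))
a=cv2.resize(t[190:280,190:290,::-1],None,fx=4,fy=4,interpolation=2);b=cv2.resize(s[190:335,230:330,::-1],None,fx=4,fy=4,interpolation=2)
h=max(a.shape[0],b.shape[0]);cv2.imwrite('pics/cmp9.png',np.hstack([cv2.copyMakeBorder(x,0,h-x.shape[0],0,0,0) for x in(a,b)]))"
```

```text
t 19.6 p [0.6324 0.212  0.133 ] ang 108.85 zaxis [ 8.0e-04  1.3e-03 -1.0e+00] w 0.0148 F [2.3 3.5 0.5] j7 0.86
tool shift [-0.0005 -0.0011  0.001 ] roll 0.05
top (array([     0,      0,    640,    480, 307032], dtype=int32), array([319.6, 239.5])) (array([212, 256,  29,  11, 168], dtype=int32), array([226.1, 261.5]))
side (array([     0,      0,    640,    480, 305146], dtype=int32), array([319.9, 239.2])) (array([ 229,  250,   58,   72, 2054], dtype=int32), array([262.6, 285.1]))
expected lid [[245.00413016 280.52385918]] [[230.69622368 228.44874086]]
```

The viewer limit is reached, so I check by numbers. I compare lid centres in each camera with their starting positions to get the turn actually made.

```bash
python3 - <<'E'
from h import *
np.set_printoptions(precision=4,suppress=True)
ax=np.array([.632,.2115])
rng={'red':lambda H,S,V:((H<8)|(H>172))&(S>150)&(V>80),'green':lambda H,S,V:(H>50)&(H<80)&(S>120)&(V>50),'blue':lambda H,S,V:(H>100)&(H<130)&(S>130)&(V>70)}
for n in('top','side'):
    for k,f in rng.items():
        for fn in('1','9'):
            im=cv2.imread(f'pics/{n}{fn}.png');m=f(*cv2.split(cv2.cvtColor(im,cv2.COLOR_BGR2HSV))).astype(np.uint8)
            nn,l,st,ce=cv2.connectedComponentsWithStats(m)
            for i in range(1,nn):
                if st[i,4]<100:continue
                p=plane(n,[ce[i]],.088)[0,:2]-ax
                if np.linalg.norm(p)<.09: print(n,k,fn,st[i],'r',round(np.linalg.norm(p),4),'ang',round(np.degrees(np.arctan2(p[1],p[0])),1))
# board top strip in top9
im=cv2.imread('pics/top9.png');H,S,V=cv2.split(cv2.cvtColor(im,cv2.COLOR_BGR2HSV))
m=((H>18)&(H<38)&(S>130)&(V>130)).astype(np.uint8);m[:,330:]=0
c=max(cv2.findContours(m,0,1)[0],key=cv2.contourArea);r=cv2.minAreaRect(c);q=cv2.boxPoints(r);P=plane('top',q,.152)[:,:2]
print('board top strip visible',q,P)
for f in('top1','top9'):
  for nm,fn in(('red',lambda:((H<8)|(H>172))&(S>150)&(V>100)),('blu',lambda:(H>100)&(H<130)&(S>130)&(V>100))):
    im=cv2.imread(f'pics/{f}.png');H,S,V=cv2.split(cv2.cvtColor(im,cv2.COLOR_BGR2HSV));m=fn().astype(np.uint8);m[:,:440]=0
    mm=[(a.tolist(),c.round(1)) for a,c in zip(*cv2.connectedComponentsWithStats(m)[2:]) if 60<a[4]<5000];print(f,nm,mm)
E
```

```text
top red 1 [214 217  27  26 550] r 0.0729 ang -166.9
top green 1 [244 185  26  26 507] r 0.0728 ang -95.9
top blue 1 [223 147  26  26 536] r 0.0724 ang -24.1
side red 1 [227 274  29  21 469] r 0.0734 ang -169.5
side red 9 [232 246  24  12 192] r 0.0741 ang -85.2
side green 1 [233 247  26  16 304] r 0.071 ang -96.1
side blue 9 [158 266  28  20 406] r 0.0743 ang 56.9
board top strip visible [[211.2705 262.6655]
 [236.9502 254.6406]
 [238.4804 259.5374]
 [212.8007 267.5623]] [[0.4958 0.2057]
 [0.5108 0.1601]
 [0.5022 0.1571]
 [0.4871 0.2027]]
top1 red [([472, 221, 6, 43, 212], array([474.7, 242.1]))]
top1 blu [([518, 220, 6, 44, 202], array([520.9, 242. ]))]
top9 red [([472, 221, 6, 31, 162], array([474.5, 236.5]))]
top9 blu [([518, 220, 6, 44, 203], array([520.9, 242.2]))]
```

The turn checks out. The jaws lie flat on the bar at 108.85°, so the turntable yaw is 18.85°, against a base yaw of 18.2–19.0° from the slot, board and axis. Last check before handing in: that the bystanders haven't moved.

```bash
python3 - <<'E'
from h import *
a=cv2.imread('pics/side1.png').astype(int);b=cv2.imread('pics/side9.png').astype(int)
for nm,(x0,y0,x1,y1) in dict(red=(392,165,424,205),blue=(414,155,442,200),bigyellow=(383,195,430,285),bowl=(298,178,345,215),cup=(266,207,294,236),turq=(333,188,347,260),spatula=(260,358,285,440)).items():
    d=np.abs(a-b)[y0:y1,x0:x1].max(2);print(nm,'changed frac',round((d>40).mean(),3))
t=cv2.imread('pics/top9.png');print('top9 below red board',t[252:266,474].tolist()[::4])
s=robot.state();print(s['time_s'],s['gripper_width'],s['force'].round(1),s['ee_pos'].round(4))
E
```

```text
red changed frac 0.098
blue changed frac 0.0
bigyellow changed frac 0.133
bowl changed frac 0.0
cup changed frac 0.0
turq changed frac 0.034
spatula changed frac 0.0
top9 below red board [[67, 82, 114], [64, 82, 83], [66, 82, 85], [78, 106, 108]]
19.7 0.01490198080762471 [3.8 3.9 0.8] [0.6324 0.212  0.133 ]
```

The small changes at red, big yellow and turquoise are consistent with the removed board, which stood behind those windows, and with shadows. The olive pixels in the top view are the robot's arm. Handing in.

```bash
python3 -c "
from h import *
print(robot.sign_off())"
```

```text
the job is handed in; nothing more can be done
None
```

The yellow board is in the carousel's slot and released. The carousel is turned so the yellow jar is at the front, and the gripper still holds its handle. I handed the job in at 19.7 s of the 72 s allowed.

- **Board:** I took the yellow board from the rack, as it is the smaller of the two yellow ones. Pressing it down met about 31 N at a height of 0.1133 m, where 0.1134 m meant fully home. A picture after release showed it standing upright in the slot.
- **Carousel:** I gripped the bar handle on its axis with 60 N and turned it 78.5°. The turntable's final yaw from the jaws is 18.85°, and the base's yaw from the slot, board and axis is 18.2–19.0°. The outside force on the tool was about 5 N at the end.

**Checks that were weak or disagreed:**
- **Picture limit:** I had used all the pictures the viewer allows before the final turn, so the yellow jar's position was checked by numbers only.
- **Yellow and blue lids:** The yellow lid's edge in the side view fits the front position. The blue lid read about 2° off there, within that camera's error of about 2.5° at the start.
- **Camera disagreement:** The two cameras differed by about 4–5 mm on the slot in the board's thickness direction. The flared mouth absorbed this, and the board went in without contact forces.
- **Other things on the bench:** Blue board, bowl, cup and spatula showed no change in the side view. There were small changes around the red, turquoise and large yellow boards. I put these down to the yellow board being gone from behind them and to shadows, and did not check further.

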